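# Close the water bath with its concentric rings

## Task

Close the drained water bath: slide the big ring over the deck until it drops into the round opening, slide the middle ring into the big one, then set the knobbed lid in the middle one, so that the whole cover lies nested, flush and level with the deck. Keep the two rings on the deck: slide them, do not lift them off it, and let nothing fall into the tank. Leave the beaker, the tray with its dropper bottles and the sensor box beside the bath alone.

Things in the scene. Friction and masses are not known exactly. Their poses are not given: they have to be found in the camera images.
- opening (a point): Centre of the round opening in the middle of the water bath's flat steel deck (300 x 520 mm, 140 mm above the bench), at the height of the deck's upper face; z up, y along the deck's long side. It has a recess 114 mm across, 4 mm deep, with a ledge that carries the big ring's flange, and inside the ledge a hole 95 mm across into the empty tank. The bath does not move.
- big_ring_centre (a point): Centre of the big aluminium ring, half-way up its 8 mm, z up; about 180 g, lying loose on the deck (friction about 0.3). Upper half: flange 110 mm across outside, 86 inside. Lower half: lip 88 mm outside, 67 inside. So it has a recess 86 mm across, 4 mm deep, for the middle ring. Seated, the flange is in the opening's recess, the top flush with the deck and this point 4 mm below it.
- middle_ring_centre (a point): Centre of the middle ring, half-way up its 8 mm, z up; about 110 g, lying loose on the deck (friction about 0.3). Upper half: flange 82 mm across outside, 57 inside. Lower half: lip 60 mm outside, 44 inside. Its recess, 57 mm across, 4 mm deep, takes the lid. Seated in the big ring, its top is flush with the deck and this point 4 mm below it.
- lid_knob (a point): Middle of the lid's black knob, on its axis, 20 mm above the lid's underside, z up; about 80 g. Lid: aluminium disc 53 mm across (4 to 8 mm above the underside), a boss 37 mm across below it (0 to 4 mm) on which it lies on the deck, and an upright round knob, 15 mm across, on top (8 to 32 mm). Seated in the middle ring, the disc is flush with the deck and this point 12 mm above it.
- beaker: Glass measuring beaker on the bench beside the bath, 72 mm across, 115 mm tall, origin under its centre. Leave alone.
- tray: Green plastic tray, 200 x 130 x 30 mm, on the bench beside the bath, origin under its centre. Leave alone.
- dropper0: Dropper bottle with yellow cap in the tray, 36 mm across, 85 mm tall, origin under its centre. Leave alone.
- dropper1: Dropper bottle with red cap in the tray, 36 mm across, 85 mm tall, origin under its centre. Leave alone.
- sensor_box: Black sensor interface box on the bench, 100 x 75 x 30 mm, origin under its centre. Leave alone.
Mind the look-alikes: they are no part of the job. Of the things like the part that bears lid_knob, leave any that is orange or pink; of the rest the smaller one is meant.

How it is judged:
By the outcome, as a careful person would: the job done as asked, in the order asked, and still so for the second after the job is handed in, with the robot touching nothing.
It also fails if it takes over 58 s, if anything falls off the work surface, if the arm or the gripper's body presses on something with over 40 N, if the wrist force passes 120 N, or if a joint passes its speed limit or range.

## Robot

A 7-joint arm with a two-finger parallel gripper is mounted at the origin on the work surface. World frame = base frame: x ahead of the robot, y to its left, z up, the work surface at z = 0. Lengths are in m, angles in degrees, forces in N, time in s.
With the tool pointing down it reaches from about 0.425 to 0.875 m from the base axis. Payload 4.7 kg.
Tool frame: the origin (TCP) lies midway between the tips of the shut fingers; the grasp point (between the pads) lies 19 mm behind it; x points along the fingers, y is the direction in which the jaws open and shut, and the axes are right-handed (so a half turn about x gives the same grasp; the last joint's range is limited). The gripper opens to 87 mm and grips with 3 to 60 N. Pads are 19 mm wide; open, the fingers measure 117 mm over their backs; the gripper's body (75 mm by 190 mm) begins 51 mm behind the grasp point.
Start: joints at [76.438, 18.392, -4.016, 83.108, 1.295, 78.541, -3.26], TCP at [0.161, -0.63, 0.223] pointing down, gripper open.
Joint ranges: [-163.93, 163.93], [-17.29, 119.83], [-79.2, 71.16], [3.27, 140.29], [-89.18, 269.18], [5.43, 117.66], [-154.24, 154.24]. Speed limits (degrees/s): [147.25, 147.25, 180, 180, 180, 180, 180].

## Interface

Orientations are given as [roll, pitch, yaw] about the fixed x, y, z axes, in that order (R = Rz(yaw) Ry(pitch) Rx(roll)).
In Python, from station import readout, optics, workorder, search_frame, outline_of gives the robot as it stands.
- The arm moves only by the tool drive_tool, never from a script. Its arguments are lists of equal length, an entry for each row: "slide": the shift along the tool's x, y, z in m, a list of three; "twist": the turn, a rotation vector about the tool's x, y, z in rad, a list of three; "fingers": the opening in per cent of the stroke, from 0 (shut) to 100 (fully open). A call has 1 to 8 rows; each row is the pose to reach, as a shift and turn from the pose commanded when the call began, along the tool's axes at that moment; what a row does not reach only later rows make up. A row lasts 1/12 s, in which the tool goes at most 41.7 mm and 7.16 degrees, less where a joint would pass 70% of its speed; a pose out of reach is approached as far as the arm can. A call with a gripper value outside its range is refused whole. The fingers move at their own pace and stop on an object; "squeeze" is the grip in N (left out, the last holds). Time passes only in rows, so rows that repeat a pose let the fingers close. It gives the time, the measured TCP pose, the force and the opening at its end, in the units of the state.
- readout.read_state(): the state, without advancing time (a new reading comes with each control period).
- optics.capture(name): name is "scene" or "side" or "wrist"; returns a dict with "pixels" (400x640x3 uint8, blue, green, red), "depth" (400x640 float32, m along the optical axis (not along the pixel's ray), 0 where there is no reading), "fx", "fy", "cx", "cy" (pixels), "position" and "attitude" of the camera in the world. Camera axes: x right, y down, z forward; pixel columns grow to the right and rows downward; lengths in m; the calibration is good to about 2 mm. The wrist camera is an equidistant fisheye: a pixel r from the principal point sees the ray r / f radians off the axis. A picture is of the moment at which its call begins.
- workorder.job_done(): hands the job in, once; it reports no verdict.
Trained networks look in the newest picture that a camera, given by its name, has taken for a name from the list of things; names that differ only in an ending like _2 or _b are one class to them, and where a whole thing is asked for, a point or a joint stands for the part that bears it (a point fixed in the world has none). Each returns a list of dicts, best first, with "confidence" (0 to 1); they miss things now and then, are a little off and sometimes report something else, mostly with a low value. They report only what shows in the picture. A call takes as long as a camera call. They do not tell look-alikes from the thing itself.
- search_frame(camera, label): "extent" ([left, top, right, bottom] as shares, 0 to 1, of the picture: columns of its width, rows of its height, round what is visible of it).
- outline_of(camera, label): "pixels" (400x640 bool, what is visible of it) and "extent" ([left, top, right, bottom] as shares, 0 to 1, of the picture: columns of its width, rows of its height, round what is visible of it).
The state is a dict: "time": time; "qpos": joint angles; "joint_vel": joint speeds; "joint_torque": joint torques, N m; "ee_pos": TCP position; "orientation": TCP orientation; "wrist_force": force on the tool from outside, world axes, zero at the start; "ft_torque": the same for the moment, N m; "finger_gap": finger opening in m.
Only numpy, scipy, OpenCV 4.12 (cv2) and the standard library are available. Lean on these libraries where they do the work, as an engineer would, in place of code of your own. Each camera call takes 0.05 s, during which the arm holds its last target. There are 200 camera calls.

## Working session

There is one attempt and no reset: what is moved stays moved. The work goes in short steps, Python scripts to look and compute and a tool call to move; the robot and the scene stay as the last step left them, time stands still between calls to the robot, and variables do not carry over. Pictures are saved under pics/ and viewed, about 8 in all and at most 12, crops included, and the job is handed in when it is done.

Besides the shell and the picture viewer there is one more tool, called by a JSON object that holds its "method" and its "body", one argument or row to a line. drive_tool: Moves the arm, as the interface text tells. Its arguments: {"type":"object","properties":{"slide":{"type":"array","items":{"type":"array","items":{"type":"number"}}},"twist":{"type":"array","items":{"type":"array","items":{"type":"number"}}},"fingers":{"type":"array","items":{"type":"number"}},"squeeze":{"type":"number"}},"required":["slide","twist","fingers"]}

```bash
mkdir -p pics; cat > h.py <<'E'
import numpy as np,cv2
from station import readout,optics,workorder,search_frame,outline_of
from scipy.spatial.transform import Rotation as R
def att(c):
    a=np.array(c["attitude"],float)
    return a if a.shape==(3,3) else R.from_euler('xyz',a,degrees=True).as_matrix()
def pts(c,mask=None):
    v,u=np.nonzero(c["depth"]>0) if mask is None else np.nonzero(mask&(c["depth"]>0))
    d=c["depth"][v,u]
    P=np.c_[(u-c["cx"])/c["fx"]*d,(v-c["cy"])/c["fy"]*d,d]
    return P@att(c).T+np.array(c["position"]),u,v
E
python3 - <<'E'
from h import *
print(readout.read_state())
for n in("scene","side"):
    c=optics.capture(n);cv2.imwrite(f"pics/{n}0.png",c["pixels"])
    print(n,c["position"],c["attitude"],c["fx"],c["cx"],c["cy"])
    for l in("opening","big_ring_centre","middle_ring_centre","lid_knob","beaker","tray","sensor_box"):
        try:
            for o in outline_of(n,l)[:4]:
                P,u,v=pts(c,o["pixels"]);print(l,round(o["confidence"],2),np.round(np.array(o["extent"])*[640,400,640,400]),np.median(P,0).round(3),P.min(0).round(3),P.max(0).round(3))
        except Exception as e:print(l,repr(e)[:100])
E
```

```text
{'time': 0.0, 'qpos': array([76.4373685 , 18.44037944, -4.01484945, 83.17557444,  1.29539921,
       78.53959324, -3.26044576]), 'joint_vel': array([ 0.06247856,  0.06374194, -0.07093924, -0.02520386,  0.09655011,
       -0.06247213,  0.08842954]), 'joint_torque': array([ 2.33416386e-04, -4.91288602e+01, -4.03900445e-01, -3.12530959e+01,
       -6.37785648e-02,  4.36322833e-02,  1.90002629e-04]), 'ee_pos': array([ 0.16112815, -0.6291418 ,  0.22144056]), 'orientation': array([-86.7207253 ,  89.8895341 , 107.65065753]), 'wrist_force': array([-0.52222166,  0.46904474, -0.50287582]), 'ft_torque': array([-0.02302143, -0.01282128, -0.01398092]), 'finger_gap': 0.08684942378177186}
scene [ 1.02909797 -0.48272213  0.98742981] [-143.52601192    0.9131894    42.56722604] 373.06257134068363 323.1536857111057 199.76180565062543
opening 0.89 [207. 117. 409. 285.] [ 0.568 -0.04   0.14 ] [ 0.283 -0.282 -0.002] [0.717 0.355 0.151]
big_ring_centre 0.66 [226. 183. 264. 217.] [ 0.432 -0.184  0.147] [ 0.381 -0.237  0.139] [ 0.49  -0.13   0.153]
middle_ring_centre 0.52 [325. 141. 354. 158.] [0.507 0.143 0
[... 1331 characters left out ...]
.82 [246. 200. 274. 221.] [ 0.793 -0.059  0.012] [ 0.761 -0.106  0.004] [ 0.836 -0.028  0.048]
lid_knob 0.65 [293. 165. 306. 178.] [ 0.739 -0.301  0.008] [ 0.717 -0.351 -0.006] [ 0.768 -0.276  0.033]
lid_knob 0.61 [347. 136. 406. 162.] [ 0.48  -0.499  0.007] [ 0.382 -0.57  -0.003] [ 0.601 -0.268  0.139]
lid_knob 0.6 [329. 158. 346. 171.] [ 0.583 -0.177  0.149] [ 0.56 -0.22  0.14] [ 0.607 -0.154  0.175]
beaker 0.95 [332. 365. 366. 399.] [0.441 0.428 0.075] [0.404 0.416 0.   ] [0.474 0.485 0.118]
tray 0.8 [347. 134. 406. 160.] [ 0.469 -0.501  0.007] [ 0.381 -0.564 -0.003] [ 0.605 -0.41   0.036]
sensor_box 0.59 [257. 144. 414. 323.] [0.535 0.097 0.139] [ 0.353 -0.442 -0.004] [0.751 0.267 0.174]
```

View pics/scene0.png

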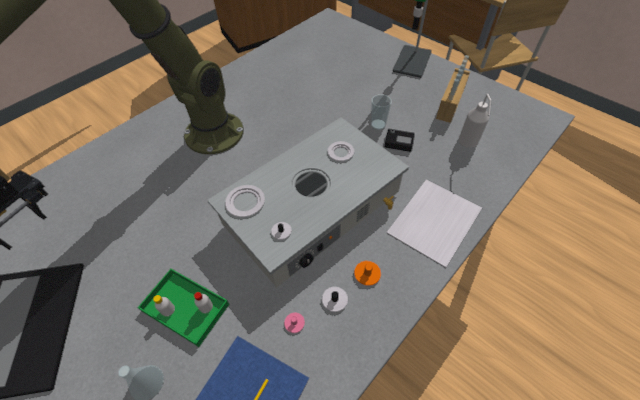

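View pics/side0.png

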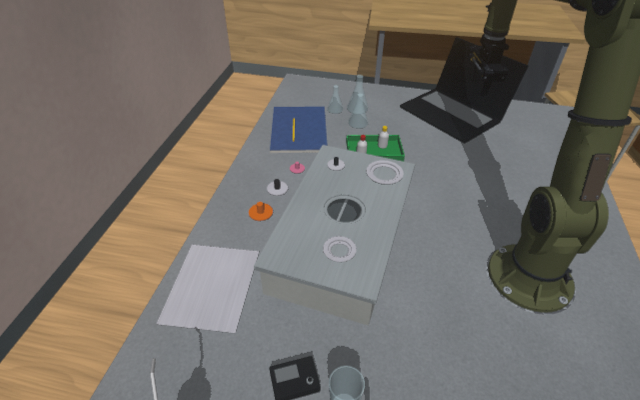

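The scene shows the big ring at (245,201), the middle ring at (340,151) and the opening at (311,183). The aluminium lid on the deck, at (281,231), is the right one: the bench look-alikes are orange, pink and a larger grey one. Next I'll fit circles.

```bash
cat >> h.py <<'E'
from scipy.optimize import least_squares
def plane(c,uv,z):
    uv=np.asarray(uv,float);r=np.c_[(uv[:,0]-c["cx"])/c["fx"],(uv[:,1]-c["cy"])/c["fy"],np.ones(len(uv))]@att(c).T
    p=np.array(c["position"]);return (p+r*((z-p[2])/r[:,2])[:,None])[:,:2]
def circ(xy,r0=None):
    f=lambda q:np.hypot(*(xy-q[:2]).T)-(r0 or q[2])
    s=least_squares(f,[*xy.mean(0),r0 or .05],loss="soft_l1",f_scale=.001)
    return s.x.round(4),np.abs(s.fun).mean().round(4)
def contour(m):
    k=max(cv2.findContours(m.astype(np.uint8),cv2.RETR_EXTERNAL,cv2.CHAIN_APPROX_NONE)[0],key=cv2.contourArea)[:,0]
    return k
E
python3 - <<'E'
from h import *
for n in("scene","side"):
    c=optics.capture(n)
    P,u,v=pts(c);Z=np.zeros((400,640));X=Z.copy();Y=Z.copy();Z[v,u]=P[:,2];X[v,u]=P[:,0];Y[v,u]=P[:,1]
    m=np.hypot(X-.5,Y+.02)<.12
    dk=(abs(Z-.14)<.02)&(X>.3)&(X<.75)&(abs(Y)<.35); print(n,"deck z",np.median(Z[dk]), cv2.minAreaRect(np.c_[X[dk],Y[dk]].astype(np.float32)))
    k=contour(m&(Z<.132)&(c["depth"]>0));print("hole",circ(plane(c,k,.136)))
    for l,z,q in(("big_ring_centre",.147,(.434,-.187)),("middle_ring_centre",.147,(.51,.14)),("lid_knob",.147,(.586,-.181))):
        for o in outline_of(n,l):
            P,u,v=pts(c,o["pixels"])
            if np.hypot(*(np.median(P,0)[:2]-q))<.03:
                k=contour(o["pixels"]);print(l,circ(plane(c,k,z)))
                if l=="lid_knob":
                    t=P[P[:,2]>.16];print("knob",t.mean(0).round(4),P[:,2].max(),len(t))
E
```

```text
scene deck z 0.14042207678739038 ((0.5252270698547363, -0.006678730249404907), (0.523448646068573, 0.30492180585861206), 83.7398452758789)
hole (array([ 0.528 , -0.0123,  0.0426]), np.float64(0.0033))
big_ring_centre (array([ 0.4342, -0.1801,  0.0542]), np.float64(0.0013))
middle_ring_centre (array([0.51  , 0.1432, 0.0404]), np.float64(0.0008))
lid_knob (array([ 0.5833, -0.1813,  0.0254]), np.float64(0.0008))
knob [ 0.5856 -0.1832  0.1695] 0.17465984402799817 35
side deck z 0.13985963725871958 ((0.5279384851455688, -0.008917659521102905), (0.5253868699073792, 0.30130037665367126), 83.91770935058594)
hole (array([0.5211, 0.0081, 0.0328]), np.float64(0.0054))
big_ring_centre (array([ 0.4374, -0.1808,  0.0541]), np.float64(0.0011))
middle_ring_centre (array([0.5124, 0.1409, 0.0392]), np.float64(0.001))
lid_knob (array([ 0.5853, -0.1807,  0.0277]), np.float64(0.0025))
knob [ 0.5842 -0.1787  0.1685] 0.17647374959206252 25
```

```bash
cat >> h.py <<'E'
def go(target,jaw=None):
    s=readout.read_state();M=R.from_euler('xyz',s["orientation"],degrees=True).as_matrix();p=np.array(s["ee_pos"])
    print("t",round(s["time"],2),"pos",p.round(4),"jaw yaw",np.degrees(np.arctan2(M[1,1],M[0,1])).round(2),"x",M[:,0].round(3),"gap",round(s["finger_gap"],4),"F",np.round(s["wrist_force"],1),"q7",round(s["qpos"][6]))
    if jaw is None: T=M
    else:
        a=np.radians(jaw);y=np.array([np.cos(a),np.sin(a),0]);x=np.array([0,0,-1.])
        if y@M[:,1]<0:y=-y
        T=np.c_[x,y,np.cross(x,y)]
    print("slide",(M.T@(np.array(target)-p)).round(4),"twist",R.from_matrix(M.T@T).as_rotvec().round(4), "tool axes y,z in world",M[:,1].round(3),M[:,2].round(3))
E
python3 -c "
from h import *
go([.45,-.19,.26],90)
go([.45,-.19,.26],0)
c=optics.capture('wrist');print(c['position'],c['attitude'],c['fx'])"
```

```text
t 1.2 pos [ 0.1613 -0.6297  0.2226] jaw yaw -75.63 x [-0. -0. -1.] gap 0.0869 F [-0.3 -0.5 -0.1] q7 -3
slide [-0.0375 -0.3543 -0.3888] twist [ 2.508e-01  0.000e+00 -1.000e-04] tool axes y,z in world [ 0.248 -0.969  0.   ] [-0.969 -0.248  0.   ]
t 1.2 pos [ 0.1613 -0.6297  0.2226] jaw yaw -75.63 x [-0. -0. -1.] gap 0.0869 F [-0.3 -0.5 -0.1] q7 -3
slide [-0.0375 -0.3543 -0.3888] twist [-1.32e+00  1.00e-04 -0.00e+00] tool axes y,z in world [ 0.248 -0.969  0.   ] [-0.969 -0.248  0.   ]
[ 0.22665945 -0.61449511  0.38428424] [ 1.65794003e+02 -2.57731690e-02 -7.55762737e+01] 309.70691628693146
```

{"method": "drive_tool", "body": {
  "slide": [
    [-0.037,-0.04,-0.04],
    [-0.037,-0.08,-0.08],
    [-0.037,-0.354,-0.389],
    [-0.037,-0.354,-0.389],
    [-0.037,-0.354,-0.389],
    [-0.037,-0.354,-0.389],
    [-0.037,-0.354,-0.389],
    [-0.037,-0.354,-0.389]
  ],
  "twist": [
    [0.25,0,0],
    [0.25,0,0],
    [0.25,0,0],
    [0.25,0,0],
    [0.25,0,0],
    [0.25,0,0],
    [0.25,0,0],
    [0.25,0,0]
  ],
  "fingers": [0,0,0,0,0,0,0,0]
}}

```text
time: 1.92
ee_pos: [0.3397, -0.3548, 0.2569]
orientation: [110.5, 89.9, -69.5]
wrist_force: [1.1, -0.9, -0.4]
finger_gap: 0.0422
```

```bash
python3 -c "
from h import *
go([.436,-.181,.25],90)"
```

```text
t 1.92 pos [ 0.3397 -0.3548  0.2569] jaw yaw -89.96 x [ 0.    -0.001 -1.   ] gap 0.0422 F [ 1.1 -0.9 -0.4] q7 -46
slide [ 0.0068 -0.1738 -0.0964] twist [ 0.0006 -0.0004 -0.001 ] tool axes y,z in world [ 0.001 -1.     0.001] [-1.    -0.001 -0.   ]
```

{"method": "drive_tool", "body": {
  "slide": [
    [0.0,-0.17,-0.095],
    [0.0,-0.17,-0.095],
    [0.0,-0.17,-0.095],
    [0.0,-0.17,-0.095],
    [0.0,-0.17,-0.095],
    [0.0,-0.17,-0.095],
    [0.0,-0.17,-0.095]
  ],
  "twist": [
    [0,0,0],
    [0,0,0],
    [0,0,0],
    [0,0,0],
    [0,0,0],
    [0,0,0],
    [0,0,0]
  ],
  "fingers": [0,0,0,0,0,0,0]
}}

```text
time: 2.5
ee_pos: [0.4345, -0.185, 0.2568]
orientation: [109.1, 89.9, -70.6]
wrist_force: [-0.3, -0.6, 0.4]
finger_gap: 0.0017
```

```bash
cat >> h.py <<'E'
def wray(c,uv):
    d=np.asarray(uv,float)-[c["cx"],c["cy"]];r=np.hypot(*d.T);th=r/c["fx"]
    k=np.sin(th)/np.maximum(r,1e-9);return np.c_[d*k[:,None],np.cos(th)]
def wplane(c,uv,z):
    r=wray(c,uv)@att(c).T;p=np.array(c["position"]);return (p+r*((z-p[2])/r[:,2])[:,None])[:,:2]
def wpts(c,mask=None):
    g=c["depth"]>0
    if mask is not None:g&=mask
    v,u=np.nonzero(g);r=wray(c,np.c_[u,v]);r=r/r[:,2:]*c["depth"][v,u][:,None]
    return r@att(c).T+np.array(c["position"]),u,v
def ortho(c,x0,x1,y0,y1,z,mm=1.):
    "top view rectified on plane z; rows = x decreasing, cols = y decreasing; px per mm 1/mm"
    xs=np.arange(x1,x0,-mm/1e3);ys=np.arange(y1,y0,-mm/1e3);Xg,Yg=np.meshgrid(xs,ys,indexing="ij")
    P=(np.stack([Xg,Yg,np.full_like(Xg,z)],-1)-np.array(c["position"]))@att(c)
    rho=np.hypot(P[...,0],P[...,1]);th=np.arctan2(rho,P[...,2]);k=c["fx"]*th/np.maximum(rho,1e-9)
    return cv2.remap(c["pixels"],(P[...,0]*k+c["cx"]).astype(np.float32),(P[...,1]*k+c["cy"]).astype(np.float32),cv2.INTER_LINEAR)
E
python3 - <<'E'
from h import *
go([.436,-.181,.25],90)
c=optics.capture('wrist');print(c['position'],c['attitude'])
cv2.imwrite("pics/w1.png",c["pixels"])
for l in("opening","big_ring_centre","lid_knob","middle_ring_centre"):
    for o in outline_of("wrist",l)[:2]:
        P,u,v=wpts(c,o["pixels"]);print(l,round(o["confidence"],2),np.round(np.array(o["extent"])*[640,400,640,400]),np.median(P,0).round(3),circ(wplane(c,contour(o["pixels"]),.147)))
E
```

```text
t 2.5 pos [ 0.4345 -0.185   0.2568] jaw yaw -89.7 x [ 0.    -0.001 -1.   ] gap 0.0017 F [-0.3 -0.6  0.4] q7 -68
slide [ 0.0068 -0.004  -0.0015] twist [ 0.0052 -0.0003 -0.0009] tool axes y,z in world [ 0.005 -1.     0.001] [-1.    -0.005 -0.   ]
[ 0.50192775 -0.18589158  0.41857417] [ 1.65818565e+02 -6.66159071e-02 -8.96497848e+01]
opening 0.67 [  7.   2. 427. 240.] [ 0.522 -0.064  0.139] (array([0.5648, 0.0187, 0.216 ]), np.float64(0.048))
big_ring_centre 0.83 [260. 127. 382. 239.] [ 0.457 -0.184  0.147] (array([ 0.4455, -0.1835,  0.0467]), np.float64(0.0085))
lid_knob 0.75 [289.   1. 353.  50.] [ 0.583 -0.185  0.148] (array([ 0.5854, -0.1844,  0.026 ]), np.float64(0.0003))
middle_ring_centre 0.86 [ 33.  94.  68. 164.] [0.513 0.142 0.147] (array([0.5129, 0.1388, 0.0403]), np.float64(0.0008))
```

View pics/w1.png

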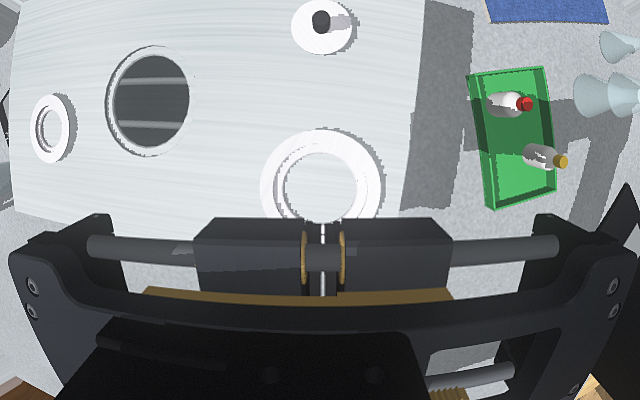

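The wrist view shows the opening at (150,100), the big ring at (322,185), the middle ring at (50,128) and the lid at (321,20). I'll refine the fits from this picture.

```bash
python3 - <<'E'
from h import *
c=optics.capture('wrist')
o=outline_of("wrist","big_ring_centre")[0]
k=contour(o["pixels"]);k=k[k[:,1]<205];print("big",circ(wplane(c,k,.148)),circ(wplane(c,k,.148),.055))
g=cv2.cvtColor(c["pixels"],cv2.COLOR_BGR2GRAY)
m=np.zeros_like(g,bool);m[30:175,90:210]=1
P,u,v=wpts(c);Z=np.zeros(g.shape)+.2;Z[v,u]=P[:,2]
for n,mm,z in(("deep",m&(Z<.132),.136),("rim",m&(Z<.138),.14),("dark",m&(g<140),.136)):
    mm=cv2.morphologyEx(mm.astype(np.uint8),cv2.MORPH_CLOSE,np.ones((9,9)))
    mm=cv2.morphologyEx(mm,cv2.MORPH_OPEN,np.ones((7,7)))
    print(n,circ(wplane(c,contour(mm),z)))
cv2.imwrite("pics/o1.png",cv2.resize(ortho(c,.44,.62,-.1,.09,.14),None,fx=3,fy=3))
E
```

```text
big (array([ 0.4391, -0.1846,  0.0525]), np.float64(0.0087)) (array([ 0.4359, -0.1843,  0.055 ]), np.float64(0.009))
deep (array([ 0.5271, -0.0123,  0.046 ]), np.float64(0.0004))
rim (array([ 0.5277, -0.0108,  0.0592]), np.float64(0.003))
dark (array([ 0.5275, -0.0036,  0.0532]), np.float64(0.0016))
```

View pics/o1.png

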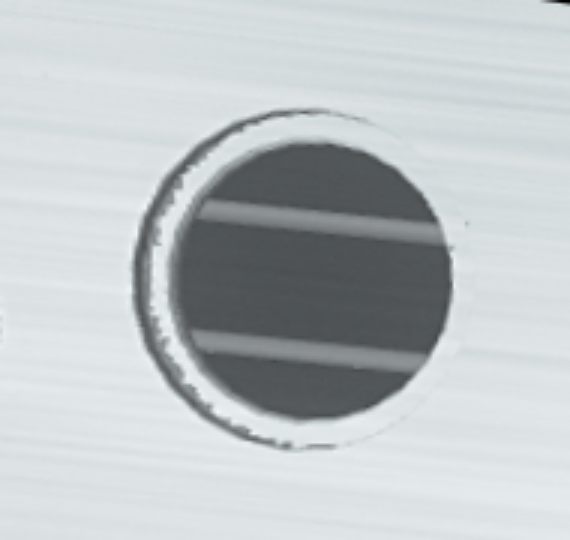

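Opening ≈ (0.527, -0.0115) in the wrist camera. The wrist and fixed cameras differ by about 3 mm in y. Gripping the ring by spreading the fingers inside it will calibrate that.

{"method": "drive_tool", "body": {
  "slide": [
    [0.03,-0.002,-0.0015],
    [0.06,-0.002,-0.0015],
    [0.09,-0.002,-0.0015],
    [0.105,-0.002,-0.0015],
    [0.112,-0.002,-0.0015],
    [0.112,-0.002,-0.0015],
    [0.112,-0.002,-0.0015]
  ],
  "twist": [
    [0,0,0],
    [0,0,0],
    [0,0,0],
    [0,0,0],
    [0,0,0],
    [0,0,0],
    [0,0,0]
  ],
  "fingers": [0,0,0,0,0,0,0]
}}

```text
time: 3.43
ee_pos: [0.4357, -0.1851, 0.1452]
orientation: [159.3, 90.0, -20.7]
wrist_force: [-0.1, 0.4, 0.5]
finger_gap: 0.0004
```

```bash
python3 -c "
from h import *
go([.436,-.182,.142],90)"
```

```text
t 3.43 pos [ 0.4357 -0.1851  0.1452] jaw yaw -89.99 x [ 0.001 -0.    -1.   ] gap 0.0004 F [-0.1  0.4  0.5] q7 -71
slide [ 0.0032 -0.0031 -0.0003] twist [ 0.0002 -0.0008 -0.0003] tool axes y,z in world [ 0. -1.  0.] [-1.    -0.    -0.001]
```

{"method": "drive_tool", "body": {
  "slide": [
    [0.0035,-0.002,0],
    [0.0035,-0.002,0],
    [0.0035,-0.002,0],
    [0.0035,-0.002,0],
    [0.0035,-0.002,0],
    [0.0035,-0.002,0],
    [0.0035,-0.002,0]
  ],
  "twist": [
    [0,0,0],
    [0,0,0],
    [0,0,0],
    [0,0,0],
    [0,0,0],
    [0,0,0],
    [0,0,0]
  ],
  "fingers": [0,35,50,50,50,50,50],
  "squeeze": 5
}}

```text
time: 4.02
ee_pos: [0.4354, -0.1826, 0.1412]
orientation: [126.0, 90.0, -54.0]
wrist_force: [0.6, -0.4, -0.0]
finger_gap: 0.0329
```

```bash
python3 - <<'E'
from h import *
go([.436,-.182,.142],90)
for n in("scene","side","wrist"):
    c=optics.capture(n)
    for o in outline_of(n,"big_ring_centre")[:1]:
        if n!="wrist":print(n,o["confidence"],circ(plane(c,contour(o["pixels"]),.147)))
    if n=="wrist":cv2.imwrite("pics/w2.png",c["pixels"][60:300])
go([.436,-.182,.142],90)
E
```

```text
t 4.02 pos [ 0.4354 -0.1826  0.1412] jaw yaw -89.95 x [ 0. -0. -1.] gap 0.0329 F [ 0.6 -0.4 -0. ] q7 -71
slide [-0.0008 -0.0006 -0.0006] twist [ 0.0008 -0.0002 -0.0002] tool axes y,z in world [ 0.001 -1.     0.   ] [-1.    -0.001 -0.   ]
scene 0.8 (array([ 0.4412, -0.1827,  0.0492]), np.float64(0.0077))
t 4.32 pos [ 0.4353 -0.1826  0.141 ] jaw yaw -89.95 x [-0. -0. -1.] gap 0.0426 F [-0.4 -0.  -0. ] q7 -71
slide [-0.001  -0.0005 -0.0007] twist [ 0.0008  0.0001 -0.    ] tool axes y,z in world [ 0.001 -1.     0.   ] [-1.    -0.001  0.   ]
```

View pics/w2.png

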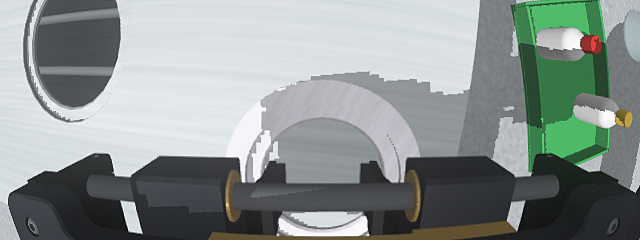

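The wrist picture shows the fingertips inside the ring at about (272,170) and (372,170), not yet touching. I'll open further.

{"method": "drive_tool", "body": {
  "slide": [
    [0,0,0],
    [0,0,0],
    [0,0,0],
    [0,0,0]
  ],
  "twist": [
    [0,0,0],
    [0,0,0],
    [0,0,0],
    [0,0,0]
  ],
  "fingers": [80,80,80,80]
}}

```text
time: 4.65
ee_pos: [0.4355, -0.1825, 0.1411]
orientation: [163.4, 90.0, -16.5]
wrist_force: [0.3, -0.5, 1.0]
finger_gap: 0.0479
```

{"method": "drive_tool", "body": {
  "slide": [
    [0,0,0],
    [0,0,0]
  ],
  "twist": [
    [0,0,0],
    [0,0,0]
  ],
  "fingers": [80,80]
}}

```text
time: 4.82
ee_pos: [0.4355, -0.1825, 0.1411]
orientation: [157.5, 90.0, -22.5]
wrist_force: [0.3, -0.4, 1.5]
finger_gap: 0.0481
```

```bash
python3 - <<'E'
from h import *
go([.527,-.0115,.142],90)
c=optics.capture("wrist")
P,u,v=wpts(c);Z=np.zeros((400,640))+.2;Z[v,u]=P[:,2]
m=np.zeros(Z.shape,bool);m[0:220,0:170]=1
mm=cv2.morphologyEx((m&(Z<.132)).astype(np.uint8),cv2.MORPH_OPEN,np.ones((7,7)))
k=contour(mm);k=k[(k[:,1]>3)];print("deep",k.min(0),k.max(0),circ(wplane(c,k,.136)),circ(wplane(c,k,.136),.0475))
cv2.imwrite("pics/w3.png",c["pixels"][60:300])
E
```

```text
t 4.82 pos [ 0.4355 -0.1825  0.1411] jaw yaw -89.95 x [ 0. -0. -1.] gap 0.0481 F [ 0.3 -0.4  1.5] q7 -71
slide [-0.0008 -0.171  -0.0917] twist [ 0.0009 -0.0004 -0.0001] tool axes y,z in world [ 0.001 -1.     0.   ] [-1.    -0.001 -0.   ]
deep [37 35] [120 166] (array([ 0.5268, -0.0138,  0.045 ]), np.float64(0.0005)) (array([ 0.5263, -0.0126,  0.0475]), np.float64(0.0024))
```

View pics/w3.png

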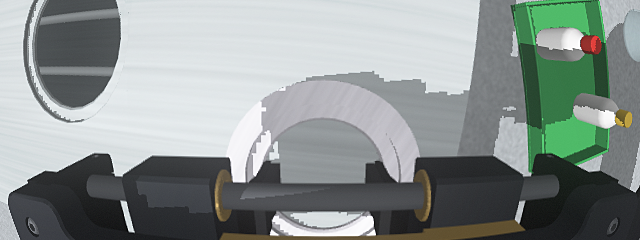

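{"method": "drive_tool", "body": {
  "slide": [
    [0,-0.02,-0.011],
    [0,-0.04,-0.022],
    [0,-0.06,-0.033],
    [0,-0.08,-0.044],
    [0,-0.1,-0.055],
    [0,-0.11,-0.06],
    [0,-0.11,-0.06],
    [0,-0.11,-0.06]
  ],
  "twist": [
    [0,0,0],
    [0,0,0],
    [0,0,0],
    [0,0,0],
    [0,0,0],
    [0,0,0],
    [0,0,0],
    [0,0,0]
  ],
  "fingers": [80,80,80,80,80,80,80,80]
}}

```text
time: 5.53
ee_pos: [0.4956, -0.072, 0.1413]
orientation: [-159.0, 90.0, 21.2]
wrist_force: [0.2, 1.2, 3.2]
finger_gap: 0.0486
```

```bash
python3 - <<'E'
from h import *
go([.527,-.0115,.142],90)
c=optics.capture("wrist")
P,u,v=wpts(c);Z=np.zeros((400,640))+.2;Z[v,u]=P[:,2]
o=outline_of("wrist","big_ring_centre")
print([(x["confidence"],np.round(np.array(x["extent"])*[640,400,640,400])) for x in o])
for x in o[:1]:
    k=contour(x["pixels"]);k=k[k[:,1]<205];print("ring",circ(wplane(c,k,.148)),circ(wplane(c,k,.148),.055))
im=c["pixels"][60:300];
O=ortho(c,.46,.60,-.13,.06,.14);cv2.imwrite("pics/w4.png",np.vstack([im,cv2.resize(O,(460,340)) if 0 else cv2.copyMakeBorder(cv2.resize(O,None,fx=2.2,fy=2.2),0,0,0,640-int(round(O.shape[1]*2.2)),cv2.BORDER_CONSTANT)]))
E
```

```text
t 5.53 pos [ 0.4956 -0.072   0.1413] jaw yaw -89.87 x [ 0.001  0.    -1.   ] gap 0.0486 F [0.2 1.2 3.2] q7 -87
slide [-0.0007 -0.0604 -0.0316] twist [ 0.0023 -0.0005  0.0002] tool axes y,z in world [ 0.002 -1.    -0.   ] [-1.    -0.002 -0.001]
[(0.77, array([227., 140., 422., 294.])), (0.25, array([477.,  46., 554., 131.]))]
ring (array([ 0.4952, -0.0736,  0.0554]), np.float64(0.0068)) (array([ 0.4957, -0.0736,  0.055 ]), np.float64(0.0068))
```

View pics/w4.png

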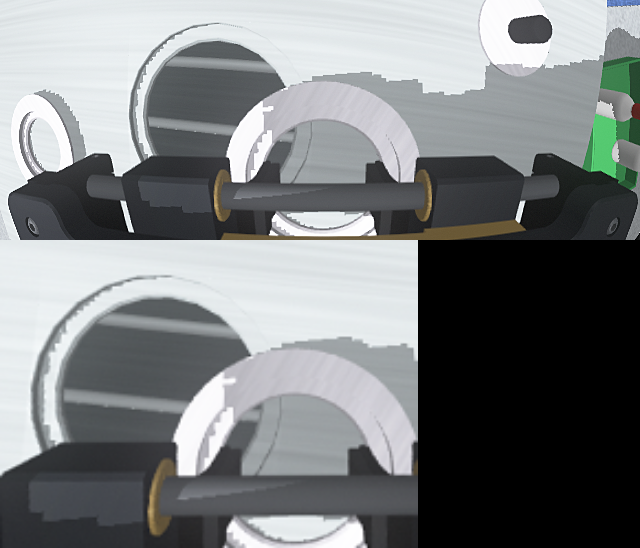

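The gripped ring reads 1.6 mm too low in y in the wrist camera. That puts the opening at about (0.527, -0.010).

{"method": "drive_tool", "body": {
  "slide": [
    [0,-0.015,-0.008],
    [0,-0.03,-0.016],
    [0,-0.045,-0.024],
    [0,-0.055,-0.029],
    [0,-0.062,-0.0315],
    [0,-0.062,-0.0315],
    [0,-0.062,-0.0315],
    [0,-0.062,-0.0315]
  ],
  "twist": [
    [0,0,0],
    [0,0,0],
    [0,0,0],
    [0,0,0],
    [0,0,0],
    [0,0,0],
    [0,0,0],
    [0,0,0]
  ],
  "fingers": [80,80,80,80,80,80,80,80]
}}

```text
time: 6.3
ee_pos: [0.5261, -0.0121, 0.1407]
orientation: [46.0, 89.9, -134.1]
wrist_force: [0.4, 0.5, -0.9]
finger_gap: 0.0688
```

{"method": "drive_tool", "body": {
  "slide": [
    [0,0,0],
    [0,0,0],
    [0,0,0],
    [0,0,0],
    [0,0,0]
  ],
  "twist": [
    [0,0,0],
    [0,0,0],
    [0,0,0],
    [0,0,0],
    [0,0,0]
  ],
  "fingers": [45,45,45,45,45]
}}

```text
time: 6.72
ee_pos: [0.5266, -0.0107, 0.1411]
orientation: [91.6, 90.0, -88.3]
wrist_force: [0.3, 0.1, -0.2]
finger_gap: 0.0445
```

```bash
cat > ring.py <<'E'
from h import *
import sys
# ring height maps: fit plane + report z in annulus around (x,y)
x,y,r0,r1=map(float,sys.argv[1:5])
go([x,y,.142],90)
for n in("scene","side","wrist"):
    c=optics.capture(n);P,u,v=(wpts if n=="wrist" else pts)(c)
    r=np.hypot(P[:,0]-x,P[:,1]-y);k=(r>r0)&(r<r1)&(abs(P[:,2]-.14)<.012);a=np.degrees(np.arctan2(P[:,1]-y,P[:,0]-x))
    out=[]
    for q in range(-180,180,45):
        s=k&(a>=q)&(a<q+45);out.append((int(s.sum()),round(1e3*np.median(P[s,2]),1)) if s.sum()>3 else None)
    print(n,out)
    if n=="wrist":cv2.imwrite(sys.argv[5],c["pixels"])
E
python3 ring.py .527 -.01 .045 .053 pics/w5.png
```

```text
t 6.72 pos [ 0.5266 -0.0107  0.1411] jaw yaw -89.97 x [ 0. -0. -1.] gap 0.0445 F [ 0.3  0.1 -0.2] q7 -97
slide [-0.0009 -0.0007 -0.0004] twist [ 0.0006 -0.     -0.0002] tool axes y,z in world [ 0.001 -1.     0.   ] [-1.    -0.001 -0.   ]
scene [None, None, (18, np.float64(143.3)), (32, np.float64(140.5)), (19, np.float64(135.6)), (19, np.float64(135.8)), (6, np.float64(135.2)), None]
side [(35, np.float64(142.0)), (7, np.float64(142.2)), None, None, (14, np.float64(135.6)), (14, np.float64(135.3)), (13, np.float64(136.1)), (36, np.float64(138.6))]
wrist [(75, np.float64(134.8)), (40, np.float64(134.8)), (719, np.float64(140.5)), (1076, np.float64(139.7)), (699, np.float64(135.4)), (509, np.float64(135.3)), (7, np.float64(132.5)), (15, np.float64(136.5))]
```

View pics/w5.png

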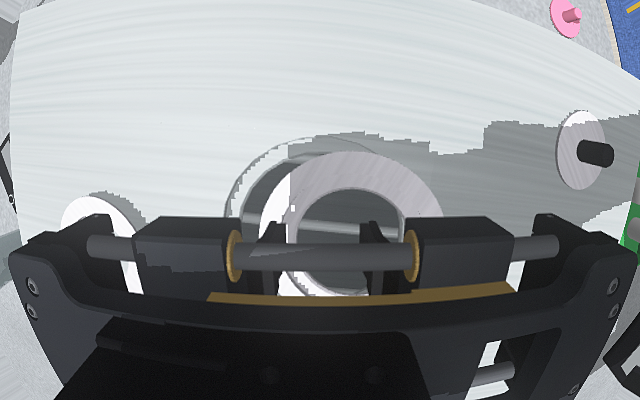

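The wrist picture shows the ring hung up about 17 mm short, at (352,215): it stepped down at the recess edge and slipped out of the light grip. I'll lift the fingers, drop them into the ring as a loose cage and push it in. The tip height is chosen so that the fingers clear the ring once it seats.

{"method": "drive_tool", "body": {
  "slide": [
    [-0.025,0,0],
    [-0.025,0,0],
    [-0.025,0.018,0.01],
    [-0.025,0.018,0.01],
    [-0.01,0.018,0.01],
    [0.0,0.018,0.01],
    [0.002,0.018,0.01],
    [0.002,0.018,0.01]
  ],
  "twist": [
    [0,0,0],
    [0,0,0],
    [0,0,0],
    [0,0,0],
    [0,0,0],
    [0,0,0],
    [0,0,0],
    [0,0,0]
  ],
  "fingers": [36,36,36,36,36,36,36,36]
}}

```text
time: 7.53
ee_pos: [0.5159, -0.028, 0.1378]
orientation: [-17.0, 89.9, 163.1]
wrist_force: [-0.3, -0.2, 0.4]
finger_gap: 0.0318
```

```bash
python3 ring.py .517 -.029 .045 .053 pics/w6.png
```

```text
t 7.53 pos [ 0.5159 -0.028   0.1378] jaw yaw -89.92 x [-0.002  0.001 -1.   ] gap 0.0318 F [-0.3 -0.2  0.4] q7 -94
slide [-0.0042  0.001  -0.0011] twist [0.0014 0.0023 0.0007] tool axes y,z in world [ 0.001 -1.    -0.001] [-1.    -0.001  0.002]
scene [None, (6, np.float64(141.3)), (44, np.float64(142.2)), (26, np.float64(144.7)), (22, np.float64(139.2)), (30, np.float64(134.9)), (11, np.float64(135.5)), None]
side [(22, np.float64(146.4)), None, None, None, (17, np.float64(136.5)), (25, np.float64(135.5)), (37, np.float64(136.6)), (41, np.float64(141.1))]
wrist [None, None, (618, np.float64(148.2)), (1109, np.float64(142.9)), (991, np.float64(136.5)), (613, np.float64(134.7)), None, None]
```

View pics/w6.png

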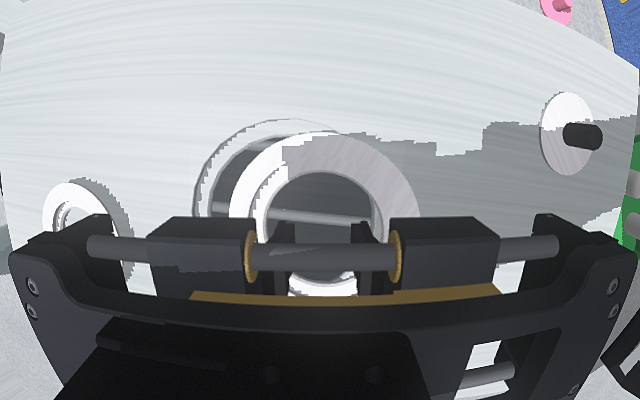

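The ring is tilted front-down around the fingers, hole centre at about (323,225), as expected. Pushing it slowly.

{"method": "drive_tool", "body": {
  "slide": [
    [0,-0.005,-0.003],
    [0,-0.01,-0.006],
    [0,-0.014,-0.008],
    [0,-0.018,-0.01],
    [0,-0.021,-0.011],
    [0,-0.024,-0.011],
    [0,-0.027,-0.011],
    [0,-0.027,-0.011]
  ],
  "twist": [
    [0,0,0],
    [0,0,0],
    [0,0,0],
    [0,0,0],
    [0,0,0],
    [0,0,0],
    [0,0,0],
    [0,0,0]
  ],
  "fingers": [36,36,36,36,36,36,36,36]
}}

```text
time: 8.35
ee_pos: [0.5276, -0.0006, 0.139]
orientation: [-69.7, 90.0, 110.4]
wrist_force: [0.1, -0.2, 0.3]
finger_gap: 0.0314
```

```bash
cat >> ring.py <<'E'
o=outline_of("wrist","big_ring_centre")
for t in o[:1]:
    k=contour(t["pixels"]);k=k[k[:,1]<205];print("ring",circ(wplane(c,k,.142)),circ(wplane(c,k,.142),.055))
E
python3 ring.py .527 -.01 .045 .053 pics/w7.png
```

```text
t 8.35 pos [ 0.5276 -0.0006  0.139 ] jaw yaw -89.9 x [-0.  0. -1.] gap 0.0314 F [ 0.1 -0.2  0.3] q7 -98
slide [-0.003   0.0094  0.0006] twist [0.0018 0.0001 0.0002] tool axes y,z in world [ 0.002 -1.    -0.   ] [-1.    -0.002  0.   ]
scene [None, (10, np.float64(143.6)), (19, np.float64(143.5)), (34, np.float64(141.5)), (21, np.float64(135.5)), (19, np.float64(135.3)), None, None]
side [(31, np.float64(143.0)), (11, np.float64(141.8)), None, None, (8, np.float64(135.5)), (13, np.float64(136.0)), (12, np.float64(136.0)), (40, np.float64(139.4))]
wrist [None, None, (576, np.float64(140.8)), (1082, np.float64(139.8)), (714, np.float64(135.4)), (479, np.float64(135.3)), None, (13, np.float64(134.5))]
```

```bash
cat > prof.py <<'E'
from h import *
import sys
for n in("wrist","scene","side"):
    c=optics.capture(n);P,u,v=(wpts if n=="wrist" else pts)(c)
    print(n,"cols y:",*[f"{1e3*y:4.0f}" for y in np.arange(-.084,.068,.008)])
    for x in map(float,sys.argv[1:]):
        row=[]
        for y in np.arange(-.084,.068,.008):
            s=(abs(P[:,0]-x)<.003)&(abs(P[:,1]-y)<.003)&(P[:,2]<.16)
            row.append(f"{1e3*np.median(P[s,2]):4.0f}" if s.any() else "   .")
        print(f"x {x:.3f}     ",*row)
E
python3 prof.py .49 .50 .51 .52 .53 .54 .55 .56 .57 .58
```

```text
wrist cols y:  -84  -76  -68  -60  -52  -44  -36  -28  -20  -12   -4    4   12   20   28   36   44   52   60   68
x 0.490         .    .   18   39   39    .    .   38  136  137  136  138  137  135    .    .   18   18   17    .
x 0.500        18   18   17   18   18   18   18   18   36   36   40  134  137    .    .    .   39   38    .    .
x 0.510        18   18   17   18   17   18   17   18   17   17   18    .    .    .    .   18   18   18   17    .
x 0.520         .   17   18   17   17   18   18   17   18    .    .  128    .    .    .   18   17   18    .    .
x 0.530         .    .    .    .    .    .    .    .  144    .    .  132  132    .   18   17   18   17    .    .
x 0.540       139    .  143  142  137    .    .  151  150    .  132  132  135  135   17  134  136  139  139  139
x 0.550       140  148  147  143  141  139    .    .    .  134  133  135  134   19  134  136  139  140  140  140
x 0.560       139  139  146  146  144  139  138  137  135  134  136  135  134  134  135  137  139  140  140  139
x 0.570       140  139  139  140  144  143  141  140  139  137  136  135  135  135
[... 1930 characters left out ...]
35  136  139  141  140
x 0.530        16   18    .    .    .    .    .    .    .    .    .    .    .  134  134    .  135  141  141  139
x 0.540        17   16    .    .    .    .    .    .    .    .    .    .    .  135    .    .  138  138  139  139
x 0.550        16    .    .   39    .    .    .    .    .    .    .    .  135  134    .  135  138  140  140  142
x 0.560        17   22    .    .    .    .    .    .    .    .    .    .  133    .  135    .  139  141  140  140
x 0.570        17    .    .    .    .    .    .    .    .    .    .    .  137  136  137  140  140  139  139  140
x 0.580         .    .    .    .    .    .    .    .    .    .    .    .  140  139  140  139  141  142  140  141
```

The depth profile shows the ring tilted by about 10° with its centre near (.517,-.026): the front is down in the hole and the rear lip sits on the deck. I'll push it from outside at the rear with the fingers shut, towards the opening.

{"method": "drive_tool", "body": {
  "slide": [
    [-0.04,0,0],
    [-0.05,0,0],
    [-0.05,0.035,0.02],
    [-0.05,0.07,0.04],
    [-0.05,0.084,0.0475],
    [-0.05,0.084,0.0475],
    [-0.05,0.084,0.0475],
    [-0.05,0.084,0.0475]
  ],
  "twist": [
    [0,0,0],
    [0,0,0],
    [0.56,0,0],
    [0.56,0,0],
    [0.56,0,0],
    [0.56,0,0],
    [0.56,0,0],
    [0.56,0,0]
  ],
  "fingers": [20,0,0,0,0,0,0,0]
}}

```text
time: 9.37
ee_pos: [0.4803, -0.0862, 0.1895]
orientation: [-179.2, 89.9, -31.4]
wrist_force: [-0.3, -0.3, 0.5]
finger_gap: 0.0009
```

```bash
python3 - <<'E'
from h import *
go([.480,-.085,.142],58)
go([.493,-.064,.142],58)
c=optics.capture("wrist");P,u,v=wpts(c)
from scipy.spatial import cKDTree
s=(P[:,2]>.1425)&(P[:,2]<.156)&(np.hypot(P[:,0]-.517,P[:,1]+.026)<.08);Q=P[s]
Q=Q[np.hypot(*(Q[:,:2]-[.48,-.085]).T)>.0]
print(len(Q))
n=np.c_[Q[:,:2],np.ones(len(Q))];
# outer edge per angle
a=np.degrees(np.arctan2(Q[:,1]+.026,Q[:,0]-.517));r=np.hypot(Q[:,0]-.517,Q[:,1]+.026)
for q in range(-180,180,20):
    k=(a>=q)&(a<q+20)
    if k.sum()>5:print(q+10,k.sum(),np.percentile(r[k],95).round(4),np.median(Q[k,2]).round(4))
cv2.imwrite("pics/w8.png",c["pixels"])
E
```

```text
t 9.37 pos [ 0.4803 -0.0862  0.1895] jaw yaw -122.2 x [ 0.001 -0.001 -1.   ] gap 0.0009 F [-0.3 -0.3  0.5] q7 -115
slide [ 0.0475 -0.0008  0.001 ] twist [-0.0035 -0.0013  0.    ] tool axes y,z in world [-0.533 -0.846 -0.   ] [-0.846  0.533 -0.001]
t 9.37 pos [ 0.4803 -0.0862  0.1895] jaw yaw -122.2 x [ 0.001 -0.001 -1.   ] gap 0.0009 F [-0.3 -0.3  0.5] q7 -115
slide [ 0.0475 -0.0255  0.0012] twist [-0.0035 -0.0013  0.    ] tool axes y,z in world [-0.533 -0.846 -0.   ] [-0.846  0.533 -0.001]
2951
-130 24 0.0486 0.1443
-110 602 0.054 0.1499
-90 649 0.0561 0.1499
-70 661 0.0578 0.1489
-50 547 0.0593 0.1471
-30 403 0.06 0.1445
-10 65 0.0598 0.1429
```

{"method": "drive_tool", "body": {
  "slide": [
    [0.02,0.005,0],
    [0.04,0.005,0],
    [0.047,0.005,0],
    [0.047,0.005,0],
    [0.047,-0.002,0],
    [0.047,-0.008,0],
    [0.047,-0.013,0],
    [0.047,-0.013,0]
  ],
  "twist": [
    [0,0,0],
    [0,0,0],
    [0,0,0],
    [0,0,0],
    [0,0,0],
    [0,0,0],
    [0,0,0],
    [0,0,0]
  ],
  "fingers": [0,0,0,0,0,0,0,0],
  "squeeze": 10
}}

```text
time: 10.08
ee_pos: [0.4881, -0.0727, 0.1424]
orientation: [-116.8, 89.9, 31.3]
wrist_force: [-0.1, -0.0, -0.0]
finger_gap: 0.0004
```

{"method": "drive_tool", "body": {
  "slide": [
    [0,-0.004,0],
    [0,-0.007,0],
    [0,-0.01,0],
    [0,-0.0125,0],
    [0,-0.0125,0],
    [0,-0.0125,0]
  ],
  "twist": [
    [0,0,0],
    [0,0,0],
    [0,0,0],
    [0,0,0],
    [0,0,0],
    [0,0,0]
  ],
  "fingers": [0,0,0,0,0,0]
}}

```text
time: 10.58
ee_pos: [0.494, -0.0636, 0.1421]
orientation: [-107.8, 90.0, 40.1]
wrist_force: [0.4, 0.8, -0.6]
finger_gap: 0.0003
```

```bash
python3 -c "
from h import *
go([.493,-.064,.142],58)"; python3 prof.py .47 .48 .49 .50 .51 .52 .53 .54 .55 .56 .57 .58
```

```text
t 10.58 pos [ 0.494  -0.0636  0.1421] jaw yaw -122.02 x [ 0.  0. -1.] gap 0.0003 F [ 0.4  0.8 -0.6] q7 -120
slide [0.0001 0.0009 0.0006] twist [-0.0003 -0.0001  0.0004] tool axes y,z in world [-0.53  -0.848 -0.   ] [-0.848  0.53  -0.   ]
wrist cols y:  -84  -76  -68  -60  -52  -44  -36  -28  -20  -12   -4    4   12   20   28   36   44   52   60   68
x 0.470         .    .    .    .    .    .    .    .    .    .    .    .    .    .    .    .    .    .    .    .
x 0.480         .    .    .    .    .    .    .    .    .    .    .    .    .    .    .    .    .    .    .    .
x 0.490         .    .    .    .    .    .    .    .    .    .    .    .    .    .    .    .    .    .    .    .
x 0.500       140  146  150    .    .    .    .    .    .   35   17   16    .    .    .    .    .    .    .    .
x 0.510       139  140  140  139    .    .    .    .    .    .   18   18   17  135  138  139    .    .    .    .
x 0.520       140  140  139  139  136  135    .    .    .    .   18   17   18   18  136  139  139  140    .    .
x 0.530       140  140  140  140  136  135    .    .    .    .   18   
[... 2846 characters left out ...]
40  137  140  138  140
x 0.530         .    .    .    .  137  137    .    .    .    .    .    .    .    .  138  140  138  141  141  140
x 0.540         .    .    .  140  138  136    .    .    .    .    .    .    .    .  137  139  139  139  140  140
x 0.550        38   40    .  140  139  138  134    .    .    .    .    .  133  136  140  139  139  140  140  140
x 0.560         .  139  139  142  139  139  137  134  136  136    .  138  137  139  140  138  139  139  141  142
x 0.570       138    .  140  143  140  138  139  139  140  136  140  139  140  138  138  140  139  140  142  140
x 0.580       139  142  140  141  142  138  140  139  139    .  138  137  138  137  141  140  140  139  141  140
```

The profile shows the big ring's flange at z=0.140 all round and its recess floor at 0.136, so it is seated flush. Now the middle ring.

{"method": "drive_tool", "body": {
  "slide": [
    [-0.035,0,0],
    [-0.07,0,0],
    [-0.07,-0.035,0.018],
    [-0.07,-0.07,0.036],
    [-0.07,-0.105,0.054],
    [-0.07,-0.14,0.072],
    [-0.07,-0.1825,0.093],
    [-0.07,-0.1825,0.093]
  ],
  "twist": [
    [0,0,0],
    [-0.12,0,0],
    [-0.24,0,0],
    [-0.36,0,0],
    [-0.48,0,0],
    [-0.56,0,0],
    [-0.56,0,0],
    [-0.56,0,0]
  ],
  "fingers": [0,0,0,0,0,0,0,0]
}}

```text
time: 11.4
ee_pos: [0.5106, 0.1492, 0.2128]
orientation: [-103.5, 89.7, 77.1]
wrist_force: [-0.5, -0.3, 0.5]
finger_gap: 0.0005
```

```bash
python3 - <<'E'
from h import *
go([.512,.1405,.1415],90)
c=optics.capture("wrist")
for t in outline_of("wrist","middle_ring_centre")[:2]:
    print(t["confidence"],np.round(np.array(t["extent"])*[640,400,640,400]))
    k=contour(t["pixels"]);k=k[k[:,1]<205];print("ring",circ(wplane(c,k,.148)),circ(wplane(c,k,.148),.041))
P,u,v=wpts(c);Q=P[(P[:,2]>.1445)&(P[:,2]<.152)&(np.hypot(P[:,0]-.512,P[:,1]-.14)<.06)]
a=np.degrees(np.arctan2(Q[:,1]-.14,Q[:,0]-.512));r=np.hypot(Q[:,0]-.512,Q[:,1]-.14)
print([(q,round(1e3*np.percentile(r[(a>=q)&(a<q+30)],97),1)) for q in range(-180,180,30) if ((a>=q)&(a<q+30)).sum()>20])
E
```

```text
t 11.4 pos [0.5106 0.1492 0.2128] jaw yaw -89.36 x [ 0.001  0.005 -1.   ] gap 0.0005 F [-0.5 -0.3  0.5] q7 -113
slide [ 0.0712  0.0091 -0.0012] twist [ 0.0111 -0.0012  0.0053] tool axes y,z in world [ 0.011 -1.    -0.005] [-1.    -0.011 -0.001]
0.84 [282. 151. 387. 224.]
ring (array([0.5129, 0.1401, 0.0401]), np.float64(0.0067)) (array([0.5117, 0.1401, 0.041 ]), np.float64(0.0067))
[(-120, np.float64(40.7)), (-90, np.float64(40.9)), (-60, np.float64(41.3)), (-30, np.float64(41.6)), (0, np.float64(41.6)), (30, np.float64(41.4)), (60, np.float64(40.9)), (90, np.float64(40.7))]
```

{"method": "drive_tool", "body": {
  "slide": [
    [0,0,0],
    [0,0,0],
    [0.03,0,0],
    [0.055,0,0],
    [0.06,0,0],
    [0.06,0,0]
  ],
  "twist": [
    [0,0,0],
    [0,0,0],
    [0,0,0],
    [0,0,0],
    [0,0,0],
    [0,0,0]
  ],
  "fingers": [0,0,0,0,0,0]
}}

```text
time: 12.0
ee_pos: [0.5106, 0.138, 0.1504]
orientation: [15.3, 89.8, -164.8]
wrist_force: [-0.2, -0.5, 0.0]
finger_gap: 0.0003
```

```bash
python3 - <<'E'
from h import *
go([.512,.141,.141],90)
E
```

```text
t 12.0 pos [0.5106 0.138  0.1504] jaw yaw -90.1 x [-0.004 -0.001 -1.   ] gap 0.0003 F [-0.2 -0.5  0. ] q7 -115
slide [ 0.0094 -0.003  -0.0015] twist [-0.0018  0.0039 -0.0011] tool axes y,z in world [-0.002 -1.     0.001] [-1.     0.002  0.004]
```

{"method": "drive_tool", "body": {
  "slide": [
    [0,-0.003,-0.0015],
    [0.009,-0.003,-0.0015],
    [0.009,-0.003,-0.0015],
    [0.009,-0.003,-0.0015],
    [0.009,-0.003,-0.0015],
    [0.009,-0.003,-0.0015]
  ],
  "twist": [
    [0,0,0],
    [0,0,0],
    [0,0,0],
    [0,0,0],
    [0,0,0],
    [0,0,0]
  ],
  "fingers": [0,0,0,50,50,50],
  "squeeze": 20
}}

```text
time: 12.5
ee_pos: [0.5135, 0.1432, 0.1435]
orientation: [175.9, 90.0, -4.1]
wrist_force: [-0.3, -0.2, 0.3]
finger_gap: 0.0134
```

{"method": "drive_tool", "body": {
  "slide": [
    [0,0,0],
    [0,0,0],
    [0,0,0]
  ],
  "twist": [
    [0,0,0],
    [0,0,0],
    [0,0,0]
  ],
  "fingers": [50,50,50]
}}

```text
time: 12.75
ee_pos: [0.514, 0.1432, 0.1442]
orientation: [171.1, 89.9, -8.9]
wrist_force: [-0.7, -0.7, 8.2]
finger_gap: 0.0326
```

```bash
python3 - <<'E'
from h import *
go([.527,-.0105,.141],90)
E
```

```text
t 12.75 pos [0.514  0.1432 0.1442] jaw yaw -89.96 x [ 0.002 -0.    -1.   ] gap 0.0326 F [-0.7 -0.7  8.2] q7 -116
slide [ 0.0032  0.1537 -0.0129] twist [ 0.0007 -0.0017 -0.0003] tool axes y,z in world [ 0.001 -1.     0.   ] [-1.    -0.001 -0.002]
```

{"method": "drive_tool", "body": {
  "slide": [
    [-0.002,0.002,0.0015],
    [-0.002,0.002,0.0015],
    [-0.002,0.002,0.0015],
    [0,0.002,0.0015],
    [0.003,0.002,0.0015],
    [0.003,0.002,0.0015],
    [0.003,0.002,0.0015]
  ],
  "twist": [
    [0,0,0],
    [0,0,0],
    [0,0,0],
    [0,0,0],
    [0,0,0],
    [0,0,0],
    [0,0,0]
  ],
  "fingers": [0,0,0,0,0,0,0]
}}

```text
time: 13.33
ee_pos: [0.5123, 0.1414, 0.1405]
orientation: [-170.1, 89.9, 10.0]
wrist_force: [0.2, 0.5, 4.2]
finger_gap: 0.0039
```

```bash
python3 - <<'E'
from h import *
go([.512,.141,.1413],90)
E
```

```text
t 13.33 pos [0.5123 0.1414 0.1405] jaw yaw -89.95 x [ 0.001  0.    -1.   ] gap 0.0039 F [0.2 0.5 4.2] q7 -115
slide [-0.0008  0.0004  0.0003] twist [ 0.001  -0.0013  0.0002] tool axes y,z in world [ 0.001 -1.    -0.   ] [-1.    -0.001 -0.001]
```

{"method": "drive_tool", "body": {
  "slide": [
    [-0.0006,0,0],
    [-0.0006,0,0],
    [-0.0006,0,0],
    [-0.0006,0,0],
    [-0.0006,0,0],
    [-0.0006,0,0],
    [-0.0006,0,0]
  ],
  "twist": [
    [0,0,0],
    [0,0,0],
    [0,0,0],
    [0,0,0],
    [0,0,0],
    [0,0,0],
    [0,0,0]
  ],
  "fingers": [0,50,50,50,50,50,50]
}}

```text
time: 13.92
ee_pos: [0.5117, 0.1409, 0.1405]
orientation: [69.5, 90.0, -110.4]
wrist_force: [-0.3, -0.4, 3.0]
finger_gap: 0.0248
```

```bash
python3 - <<'E'
from h import *
go([.527,-.0105,.1413],90)
c=optics.capture("scene")
for n in ("scene","side"):
    c=optics.capture(n)
    P,u,v=pts(c);Q=P[(np.hypot(P[:,0]-.512,P[:,1]-.141)<.045)&(abs(P[:,2]-.145)<.01)]
    print(n,len(Q),np.percentile(Q[:,2],[10,50,90]).round(4))
E
```

```text
t 13.92 pos [0.5117 0.1409 0.1405] jaw yaw -89.96 x [-0. -0. -1.] gap 0.0248 F [-0.3 -0.4  3. ] q7 -115
slide [-0.0007  0.1514 -0.0152] twist [ 0.0007  0.0001 -0.0003] tool axes y,z in world [ 0.001 -1.     0.   ] [-1.    -0.001  0.   ]
scene 309 [0.1389 0.1453 0.1499]
side 183 [0.1382 0.1411 0.1493]
```

{"method": "drive_tool", "body": {
  "slide": [
    [-0.0003,0.015,-0.0015],
    [-0.0003,0.033,-0.0033],
    [-0.0003,0.051,-0.005],
    [-0.0003,0.069,-0.007],
    [-0.0003,0.087,-0.0087],
    [-0.0003,0.1,-0.01],
    [-0.0003,0.105,-0.0105],
    [-0.0003,0.105,-0.0105]
  ],
  "twist": [
    [0,0,0],
    [0,0,0],
    [0,0,0],
    [0,0,0],
    [0,0,0],
    [0,0,0],
    [0,0,0],
    [0,0,0]
  ],
  "fingers": [50,50,50,50,50,50,50,50]
}}

```text
time: 14.73
ee_pos: [0.5222, 0.0347, 0.1405]
orientation: [25.9, 90.0, -154.2]
wrist_force: [0.2, -0.2, -0.4]
finger_gap: 0.025
```

```bash
python3 - <<'E'
from h import *
go([.527,-.0105,.1413],90)
c=optics.capture("wrist")
o=outline_of("wrist","middle_ring_centre")
for t in o[:1]:
    k=contour(t["pixels"]);k=k[k[:,1]<205];print("ring",t["confidence"],circ(wplane(c,k,.148)),circ(wplane(c,k,.148),.041))
# big ring recess edge via depth: floor 136 vs flange 140
P,u,v=wpts(c);Z=np.full((400,640),.2);Z[v,u]=P[:,2];XY=np.full((400,640,2),9.);XY[v,u]=P[:,:2]
d=np.hypot(XY[...,0]-.527,XY[...,1]+.012)<.05
m=cv2.morphologyEx((d&(Z<.1385)).astype(np.uint8),cv2.MORPH_OPEN,np.ones((3,3)))
k=contour(m);q=wplane(c,k,.14);
# keep the outer arc only
r=np.hypot(q[:,0]-.527,q[:,1]+.012);s=(r>.039)&(r<.047);print("recess r43",s.sum(),circ(q[s]),circ(q[s],.043))
cv2.imwrite("pics/w9.png",c["pixels"])
E
```

```text
t 14.73 pos [0.5222 0.0347 0.1405] jaw yaw -90.1 x [-0.001 -0.    -1.   ] gap 0.025 F [ 0.2 -0.2 -0.4] q7 -102
slide [-0.0008  0.0452 -0.0049] twist [-0.0017  0.0007 -0.0004] tool axes y,z in world [-0.002 -1.     0.   ] [-1.     0.002  0.001]
ring 0.87 (array([0.522 , 0.0335, 0.0417]), np.float64(0.0034)) (array([0.5228, 0.0335, 0.041 ]), np.float64(0.0033))
recess r43 162 (array([ 0.53  , -0.0118,  0.0411]), np.float64(0.0004)) (array([ 0.5278, -0.0111,  0.043 ]), np.float64(0.0005))
```

View pics/w9.png

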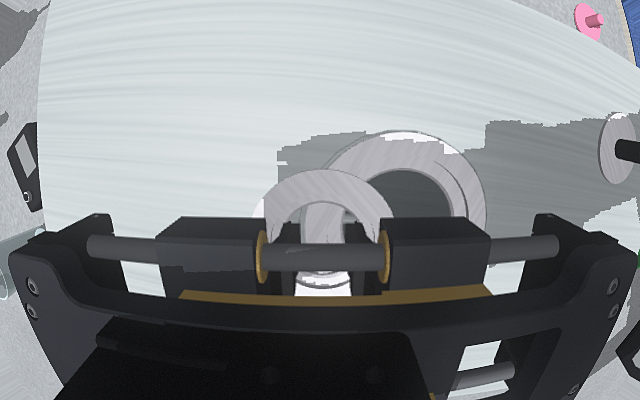

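Picture: the big ring is flush around (405,185) and the middle ring is gripped at (325,205). Its recess centre, corrected, is (.5275,-.010).

{"method": "drive_tool", "body": {
  "slide": [
    [-0.0003,0.01,-0.0012],
    [-0.0003,0.02,-0.0024],
    [-0.0003,0.03,-0.0036],
    [-0.0003,0.038,-0.0046],
    [-0.0003,0.0447,-0.0053],
    [-0.0003,0.0447,-0.0053],
    [-0.0003,0.0447,-0.0053],
    [-0.0003,0.0447,-0.0053]
  ],
  "twist": [
    [0,0,0],
    [0,0,0],
    [0,0,0],
    [0,0,0],
    [0,0,0],
    [0,0,0],
    [0,0,0],
    [0,0,0]
  ],
  "fingers": [50,50,50,50,50,50,50,50]
}}

```text
time: 15.5
ee_pos: [0.5276, -0.0081, 0.1412]
orientation: [-83.3, 90.0, 96.8]
wrist_force: [-0.8, -0.0, 0.3]
finger_gap: 0.0254
```

```bash
python3 - <<'E'
from h import *
go([.5275,-.010,.1413],90)
c=optics.capture("wrist")
for t in outline_of("wrist","middle_ring_centre")[:1]:
    k=contour(t["pixels"]);k=k[k[:,1]<205];print("ring",t["confidence"],circ(wplane(c,k,.148)),circ(wplane(c,k,.148),.041))
P,u,v=wpts(c);r=np.hypot(P[:,0]-.527,P[:,1]+.01);
for a,b in((.031,.040),(.045,.053)):
    s=(r>a)&(r<b)&(abs(P[:,2]-.14)<.015);print(a,s.sum(),np.percentile(P[s,2],[10,50,90]).round(4))
E
```

```text
t 15.5 pos [ 0.5276 -0.0081  0.1412] jaw yaw -89.93 x [-0.  0. -1.] gap 0.0254 F [-0.8 -0.   0.3] q7 -97
slide [-0.0001  0.0019  0.0001] twist [0.0012 0.     0.0004] tool axes y,z in world [ 0.001 -1.    -0.   ] [-1.    -0.001  0.   ]
ring 0.7 (array([ 0.527 , -0.0096,  0.0419]), np.float64(0.0036)) (array([ 0.528 , -0.0096,  0.041 ]), np.float64(0.0035))
0.031 2760 [0.1475 0.1482 0.149 ]
0.045 3284 [0.1387 0.1395 0.1403]
```

{"method": "drive_tool", "body": {
  "slide": [
    [0,0.0017,0],
    [0,0.0017,0],
    [0,0.0017,0],
    [0,0.0017,0],
    [0,0.0017,0],
    [0,0.0017,0],
    [0,0.0017,0]
  ],
  "twist": [
    [0,0,0],
    [0,0,0],
    [0,0,0],
    [0,0,0],
    [0,0,0],
    [0,0,0],
    [0,0,0]
  ],
  "fingers": [50,50,20,10,10,10,10]
}}

```text
time: 16.18
ee_pos: [0.5277, -0.0102, 0.1413]
orientation: [157.5, 90.0, -22.5]
wrist_force: [-0.0, 0.1, -0.2]
finger_gap: 0.0169
```

```bash
cat > chk.py <<'E'
from h import *
go([.5275,-.010,.1413],90)
for n in("wrist","scene","side"):
    c=optics.capture(n);P,u,v=(wpts if n=="wrist" else pts)(c)
    d=P[:,:2]-[.5275,-.0105];r=np.hypot(*d.T);a=np.degrees(np.arctan2(d[:,1],d[:,0]))
    for lo,hi in((.031,.038),(.046,.053)):
        print(n,lo,[(q,int(s.sum()),round(1e3*np.median(P[s,2]),1)) for q in range(-180,180,45) for s in[(r>lo)&(r<hi)&(abs(P[:,2]-.14)<.015)&(a>=q)&(a<q+45)] if s.sum()>8])
E
python3 chk.py
```

```text
t 16.18 pos [ 0.5277 -0.0102  0.1413] jaw yaw -89.95 x [ 0. -0. -1.] gap 0.0169 F [-0.   0.1 -0.2] q7 -97
slide [ 0.     -0.0002  0.0002] twist [ 0.0008 -0.0002 -0.0001] tool axes y,z in world [ 0.001 -1.     0.   ] [-1.    -0.001 -0.   ]
wrist 0.031 [(-180, 188, np.float64(139.4)), (-90, 288, np.float64(139.5)), (-45, 622, np.float64(139.6)), (0, 626, np.float64(139.5)), (45, 289, np.float64(139.5)), (135, 151, np.float64(139.5))]
wrist 0.046 [(-90, 530, np.float64(139.5)), (-45, 923, np.float64(139.5)), (0, 924, np.float64(139.5)), (45, 534, np.float64(139.5))]
scene 0.031 [(-135, 14, np.float64(140.5)), (-90, 16, np.float64(139.9)), (-45, 22, np.float64(140.1)), (0, 18, np.float64(140.1)), (45, 17, np.float64(140.1))]
scene 0.046 [(-90, 29, np.float64(140.5)), (-45, 31, np.float64(140.0)), (0, 25, np.float64(140.2)), (45, 24, np.float64(140.7)), (90, 10, np.float64(140.9))]
side 0.031 [(-180, 14, np.float64(139.1)), (45, 15, np.float64(139.9)), (90, 16, np.float64(140.2)), (135, 17, np.float64(140.0))]
side 0.046 [(-180, 24, np.float64(139.5)), (0, 18, np.float64(140.2)), (45, 31, np.float64(140.0)), (90, 27, np.float64(140.0)), (135, 28, np.float64(139.1))]
```

Both rings are flush at 0.140 all round. Now the lid.

{"method": "drive_tool", "body": {
  "slide": [
    [-0.03,0,0],
    [-0.065,0,0],
    [-0.065,0.035,-0.012],
    [-0.065,0.07,-0.024],
    [-0.065,0.105,-0.036],
    [-0.065,0.14,-0.047],
    [-0.065,0.172,-0.0578],
    [-0.065,0.172,-0.0578]
  ],
  "twist": [
    [0,0,0],
    [0,0,0],
    [0,0,0],
    [0,0,0],
    [0,0,0],
    [0,0,0],
    [0,0,0],
    [0,0,0]
  ],
  "fingers": [10,10,50,50,50,50,50,50]
}}

```text
time: 17.0
ee_pos: [0.5857, -0.1921, 0.2052]
orientation: [86.9, 89.8, -93.7]
wrist_force: [-1.3, -1.2, -0.1]
finger_gap: 0.04
```

{"method": "drive_tool", "body": {
  "slide": [
    [0,0,0],
    [0,0,0]
  ],
  "twist": [
    [0,0,0],
    [0,0,0]
  ],
  "fingers": [50,50]
}}

```text
time: 17.17
ee_pos: [0.5856, -0.1814, 0.206]
orientation: [-75.5, 89.9, 104.5]
wrist_force: [-0.3, 0.2, 0.6]
finger_gap: 0.0429
```

```bash
python3 - <<'E'
from h import *
c=optics.capture("wrist")
for t in outline_of("wrist","lid_knob")[:2]:
    P,u,v=wpts(c,t["pixels"]);k=contour(t["pixels"]);k=k[k[:,1]<205];print(t["confidence"],np.median(P,0),circ(wplane(c,k,.148),.0265))
    Q=P[(P[:,2]>.168)&(P[:,2]<.176)];print(len(Q),Q.min(0) if len(Q) else 0,Q.max(0) if len(Q) else 0)
go([.5855,-.182,.151],90)
E
```

```text
0.88 [ 0.77190658 -0.18874194  0.01035834] (array([ 0.7192, -0.1867,  0.0265]), np.float64(0.0066))
0 0 0
0.78 [ 0.78559548 -0.07105581  0.01109163] (array([ 0.7245, -0.1097,  0.0265]), np.float64(0.0071))
0 0 0
t 17.27 pos [ 0.5857 -0.1802  0.2064] jaw yaw -89.81 x [ 0.  0. -1.] gap 0.0428 F [-0.3 -1.  -0.5] q7 -82
slide [0.0554 0.0018 0.0002] twist [ 0.0033 -0.0002  0.0005] tool axes y,z in world [ 0.003 -1.    -0.   ] [-1.    -0.003 -0.   ]
```

{"method": "drive_tool", "body": {
  "slide": [
    [0.02,0.002,0],
    [0.04,0.002,0],
    [0.052,0.002,0],
    [0.0555,0.002,0],
    [0.0555,0.002,0],
    [0.0555,0.002,0],
    [0.0555,0.002,0]
  ],
  "twist": [
    [0,0,0],
    [0,0,0],
    [0,0,0],
    [0,0,0],
    [0,0,0],
    [0,0,0],
    [0,0,0]
  ],
  "fingers": [50,50,50,50,50,50,50]
}}

```text
time: 17.85
ee_pos: [0.5864, -0.1841, 0.152]
orientation: [159.0, 89.9, -20.9]
wrist_force: [0.5, -0.4, -1.3]
finger_gap: 0.0436
```

{"method": "drive_tool", "body": {
  "slide": [
    [0,0,0],
    [0,0,0],
    [0,0,0],
    [0,0,0],
    [0,0,0],
    [0,0,0],
    [0,0,0],
    [0,0,0]
  ],
  "twist": [
    [0,0,0],
    [0,0,0],
    [0,0,0],
    [0,0,0],
    [0,0,0],
    [0,0,0],
    [0,0,0],
    [0,0,0]
  ],
  "fingers": [0,0,0,0,0,0,0,0]
}}

```text
time: 18.52
ee_pos: [0.5856, -0.1842, 0.1508]
orientation: [120.4, 90.0, -59.5]
wrist_force: [-0.5, 0.0, 0.2]
finger_gap: 0.0143
```

```bash
python3 - <<'E'
from h import *
go([.5275,-.0102,.19],90)
for n in("wrist","scene"):
    c=optics.capture(n);P,u,v=(wpts if n=="wrist" else pts)(c)
    Q=P[(P[:,2]>.1445)&(P[:,2]<.1495)&(np.hypot(P[:,0]-.5855,P[:,1]+.182)<.035)];print(n,len(Q),np.percentile(Q,[1,99],axis=0).round(4))
    if len(Q)>20:
        k=cv2.convexHull(Q[:,:2].astype(np.float32))[:,0];print(circ(k,.0265))
E
```

```text
t 18.52 pos [ 0.5856 -0.1842  0.1508] jaw yaw -89.95 x [ 0. -0. -1.] gap 0.0143 F [-0.5  0.   0.2] q7 -83
slide [-0.0392 -0.1741  0.058 ] twist [ 0.0008 -0.0001 -0.0001] tool axes y,z in world [ 0.001 -1.     0.   ] [-1.    -0.001 -0.   ]
wrist 2444 [[ 0.56   -0.2075  0.1456]
 [ 0.6117 -0.1641  0.1489]]
(array([ 0.5857, -0.1856,  0.0265]), np.float64(0.0006))
scene 97 [[ 0.5732 -0.2085  0.1449]
 [ 0.6092 -0.1573  0.1495]]
(array([ 0.5828, -0.1831,  0.0265]), np.float64(0.0009))
```

{"method": "drive_tool", "body": {
  "slide": [
    [-0.03,0,0],
    [-0.03,-0.035,0.0117],
    [-0.03,-0.07,0.0233],
    [-0.03,-0.105,0.035],
    [-0.03,-0.14,0.0467],
    [-0.03,-0.165,0.055],
    [-0.03,-0.174,0.058],
    [-0.03,-0.174,0.058]
  ],
  "twist": [
    [0,0,0],
    [0,0,0],
    [0,0,0],
    [0,0,0],
    [0,0,0],
    [0,0,0],
    [0,0,0],
    [0,0,0]
  ],
  "fingers": [0,0,0,0,0,0,0,0]
}}

```text
time: 19.28
ee_pos: [0.5267, -0.007, 0.1809]
orientation: [112.8, 90.0, -66.8]
wrist_force: [0.6, 0.3, -0.8]
finger_gap: 0.0145
```

{"method": "drive_tool", "body": {
  "slide": [
    [0,0,0],
    [0,0,0],
    [0,0,0]
  ],
  "twist": [
    [0,0,0],
    [0,0,0],
    [0,0,0]
  ],
  "fingers": [0,0,0]
}}

```text
time: 19.53
ee_pos: [0.5278, -0.0125, 0.1805]
orientation: [45.5, 90.0, -134.6]
wrist_force: [0.5, 0.2, -1.4]
finger_gap: 0.0145
```

```bash
python3 - <<'E'
from h import *
go([.5275,-.0102,.143],90)
c=optics.capture("wrist");P,u,v=wpts(c)
cv2.imwrite("pics/w10.png",np.vstack([c["pixels"][100:300],cv2.copyMakeBorder(cv2.resize(ortho(c,.51,.60,-.09,.06,.14,.5),None,fx=1.6,fy=1.6),0,0,0,160,cv2.BORDER_CONSTANT)]))
Q=P[(P[:,2]>.17)&(P[:,2]<.181)&(np.hypot(P[:,0]-.5275,P[:,1]+.01)<.035)]
k=cv2.convexHull(Q[:,:2].astype(np.float32))[:,0];k=k[k[:,0]>.53];print(len(Q),np.median(Q[:,2]),circ(k,.0265))
E
```

```text
t 19.53 pos [ 0.5278 -0.0125  0.1805] jaw yaw -90.14 x [-0. -0. -1.] gap 0.0145 F [ 0.5  0.2 -1.4] q7 -96
slide [ 0.0375 -0.0023  0.0003] twist [-0.0024  0.0002 -0.0002] tool axes y,z in world [-0.002 -1.     0.   ] [-1.     0.002  0.   ]
2505 0.17718055072962996 (array([ 0.5279, -0.0139,  0.0265]), np.float64(0.0003))
```

View pics/w10.png

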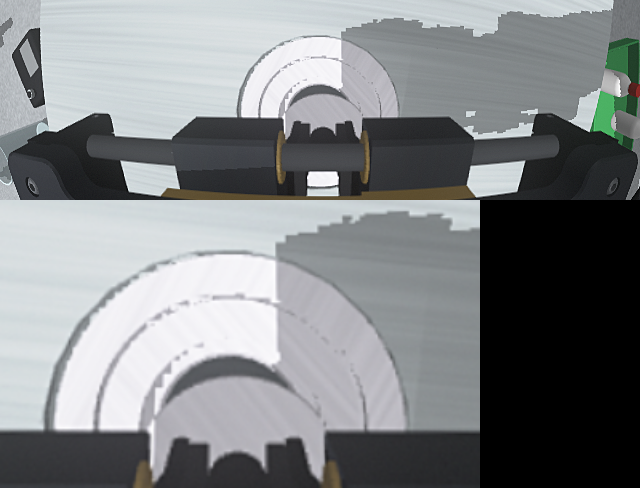

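The picture shows both rings nested concentric at about (320,95) and the lid held above them. Centre is about (.528,-.0105) in the robot frame.

{"method": "drive_tool", "body": {
  "slide": [
    [0.01,-0.002,0],
    [0.02,-0.002,0],
    [0.025,-0.002,0],
    [0.025,-0.002,0],
    [0.025,-0.002,0],
    [0.025,-0.002,0]
  ],
  "twist": [
    [0,0,0],
    [0,0,0],
    [0,0,0],
    [0,0,0],
    [0,0,0],
    [0,0,0]
  ],
  "fingers": [0,0,0,0,0,0]
}}

```text
time: 20.08
ee_pos: [0.5276, -0.0082, 0.1557]
orientation: [-163.9, 90.0, 16.1]
wrist_force: [0.3, 0.5, -0.1]
finger_gap: 0.014
```

```bash
python3 - <<'E'
from h import *
go([.528,-.0107,.1435],90)
c=optics.capture("wrist");P,u,v=wpts(c)
r=np.hypot(P[:,0]-.528,P[:,1]+.012)
Q=P[(P[:,2]>.147)&(P[:,2]<.156)&(r<.035)];k=cv2.convexHull(Q[:,:2].astype(np.float32))[:,0];k=k[k[:,0]>.53];print("lid",len(Q),circ(k,.0265))
g=cv2.cvtColor(c["pixels"],cv2.COLOR_BGR2GRAY)
O=cv2.cvtColor(ortho(c,.528,.588,-.072,.048,.14,.25),cv2.COLOR_BGR2GRAY).astype(float)
# radial dark-line (gap) search for groove r~42 and ~56 around candidate centres
L=cv2.GaussianBlur(O,(0,0),5)-cv2.GaussianBlur(O,(0,0),1)
best={}
for rr in(.042,.056):
    th=np.radians(np.arange(-70,71,1));res=[]
    for cx in np.arange(.523,.533,.0005):
        for cy in np.arange(-.018,-.004,.0005):
            for dr in np.arange(-.001,.0011,.0005):
                xx=cx+(rr+dr)*np.cos(th);yy=cy+(rr+dr)*np.sin(th)
                i=((.588-xx)/.00025).astype(int);j=((.048-yy)/.00025).astype(int)
                ok=(i>=0)&(i<L.shape[0])&(j>=0)&(j<L.shape[1]);res.append((np.clip(L[i[ok],j[ok]],-5,15).mean(),cx,cy,rr+dr))
    print(rr,np.round(max(res),4))
E
```

```text
t 20.08 pos [ 0.5276 -0.0082  0.1557] jaw yaw -89.95 x [ 0.  0. -1.] gap 0.014 F [ 0.3  0.5 -0.1] q7 -97
slide [ 0.0122  0.0025 -0.0004] twist [ 0.0009 -0.0001  0.    ] tool axes y,z in world [ 0.001 -1.    -0.   ] [-1.    -0.001 -0.   ]
lid 2489 (array([ 0.5277, -0.0096,  0.0265]), np.float64(0.0003))
0.042 [ 7.9044  0.5265 -0.012   0.043 ]
0.056 [ 1.4218e+01  5.2700e-01 -1.0500e-02  5.7000e-02]
```

{"method": "drive_tool", "body": {
  "slide": [
    [0,0.0021,0],
    [0,0.0021,0],
    [0,0.0021,0],
    [0.004,0.0021,0],
    [0.008,0.0021,0],
    [0.0115,0.0021,0],
    [0.0115,0.0021,0],
    [0.0115,0.0021,0]
  ],
  "twist": [
    [0,0,0],
    [0,0,0],
    [0,0,0],
    [0,0,0],
    [0,0,0],
    [0,0,0],
    [0,0,0],
    [0,0,0]
  ],
  "fingers": [0,0,0,0,0,0,0,0]
}}

```text
time: 20.8
ee_pos: [0.5271, -0.0103, 0.1437]
orientation: [-8.6, 89.9, 171.4]
wrist_force: [0.1, -0.3, -0.3]
finger_gap: 0.0144
```

```bash
cat > lid.py <<'E'
from h import *
go([.528,-.0105,.1428],90)
for n in("wrist","scene","side"):
    c=optics.capture(n);P,u,v=(wpts if n=="wrist" else pts)(c)
    r=np.hypot(P[:,0]-.5277,P[:,1]+.011)
    for a,b in((.012,.024),(.031,.038),(.046,.053)):
        s=(r>a)&(r<b)&(abs(P[:,2]-.14)<.018);print(n,a,s.sum(),np.percentile(P[s,2],[5,25,50,75,95]).round(4) if s.sum() else 0)
E
python3 lid.py
```

```text
t 20.8 pos [ 0.5271 -0.0103  0.1437] jaw yaw -89.94 x [-0.001  0.    -1.   ] gap 0.0144 F [ 0.1 -0.3 -0.3] q7 -97
slide [ 0.0009  0.0002 -0.0009] twist [0.001  0.001  0.0001] tool axes y,z in world [ 0.001 -1.    -0.   ] [-1.    -0.001  0.001]
wrist 0.012 1930 [0.1395 0.1402 0.1406 0.1412 0.154 ]
wrist 0.031 2152 [0.1385 0.1391 0.1395 0.1399 0.1405]
wrist 0.046 2916 [0.1385 0.1391 0.1395 0.1399 0.1405]
scene 0.012 109 [0.1363 0.1402 0.1419 0.1456 0.1558]
scene 0.031 95 [0.1371 0.1396 0.1404 0.1414 0.1426]
scene 0.046 126 [0.1378 0.1392 0.1402 0.1414 0.1432]
side 0.012 35 [0.1348 0.1397 0.141  0.142  0.1429]
side 0.031 79 [0.1373 0.1389 0.1397 0.1404 0.1419]
side 0.046 123 [0.1372 0.1386 0.1399 0.1411 0.1423]
```

The lid is in its recess, about 1 mm above seated, with no contact force. Releasing it and withdrawing upward.

{"method": "drive_tool", "body": {
  "slide": [
    [0.0007,0,0],
    [0.0007,0,0],
    [0.0007,0,0],
    [0.0007,0,0],
    [0.0007,0,0],
    [0.0007,0,0],
    [0.0007,0,0],
    [0.0007,0,0]
  ],
  "twist": [
    [0,0,0],
    [0,0,0],
    [0,0,0],
    [0,0,0],
    [0,0,0],
    [0,0,0],
    [0,0,0],
    [0,0,0]
  ],
  "fingers": [0,0,45,45,45,45,45,45]
}}

```text
time: 21.62
ee_pos: [0.5275, -0.0104, 0.1436]
orientation: [128.2, 90.0, -51.8]
wrist_force: [-0.3, -0.5, 0.3]
finger_gap: 0.0381
```

{"method": "drive_tool", "body": {
  "slide": [
    [-0.02,0,0],
    [-0.05,0,0],
    [-0.08,0,0],
    [-0.11,0,0],
    [-0.13,0.02,0.04],
    [-0.13,0.04,0.08],
    [-0.13,0.04,0.08],
    [-0.13,0.04,0.08]
  ],
  "twist": [
    [0,0,0],
    [0,0,0],
    [0,0,0],
    [0,0,0],
    [0,0,0],
    [0,0,0],
    [0,0,0],
    [0,0,0]
  ],
  "fingers": [45,45,45,45,45,45,45,45]
}}

```text
time: 22.28
ee_pos: [0.4457, -0.0526, 0.2742]
orientation: [101.9, 89.8, -78.4]
wrist_force: [0.6, 1.2, 0.1]
finger_gap: 0.0392
```

```bash
python3 lid.py; python3 - <<'E'
from h import *
c=optics.capture("wrist");cv2.imwrite("pics/w11.png",c["pixels"])
P,u,v=wpts(c);d=P[:,:2]-[.5277,-.011];r=np.hypot(*d.T);a=np.degrees(np.arctan2(d[:,1],d[:,0]))
for lo,hi in((.012,.024),(.031,.038),(.046,.053)):
    s=(r>lo)&(r<hi)&(abs(P[:,2]-.14)<.006);A=np.c_[d[s],np.ones(s.sum())];q=np.linalg.lstsq(A,P[s,2],rcond=None)[0];print(lo,"tilt deg",np.degrees(q[:2]).round(2),"z",q[2].round(4))
for n,l in(("scene","beaker"),("scene","tray"),("side","sensor_box"),("scene","sensor_box")):
    c=optics.capture(n)
    for o in outline_of(n,l)[:1]:
        P,u,v=pts(c,o["pixels"]);print(n,l,np.median(P,0).round(3))
E
```

```text
t 22.28 pos [ 0.4457 -0.0526  0.2742] jaw yaw -90.22 x [ 0.001 -0.003 -1.   ] gap 0.0392 F [0.6 1.2 0.1] q7 -82
slide [ 0.1313 -0.0428 -0.082 ] twist [-0.0039 -0.0007 -0.0032] tool axes y,z in world [-0.004 -1.     0.003] [-1.     0.004 -0.001]
wrist 0.012 1444 [0.1383 0.139  0.1395 0.14   0.1408]
wrist 0.031 1603 [0.1384 0.1391 0.1395 0.14   0.1408]
wrist 0.046 2250 [0.1383 0.139  0.1395 0.14   0.1407]
scene 0.012 114 [0.1371 0.139  0.14   0.1408 0.1425]
scene 0.031 142 [0.1372 0.139  0.1402 0.1413 0.1427]
scene 0.046 203 [0.1375 0.1391 0.1403 0.1412 0.1432]
side 0.012 112 [0.1372 0.1392 0.1401 0.1409 0.1434]
side 0.031 149 [0.1374 0.1387 0.1397 0.1408 0.1423]
side 0.046 198 [0.137  0.1387 0.1397 0.141  0.1426]
0.012 tilt deg [-0.08  0.02] z 0.1395
0.031 tilt deg [ 0.09 -0.1 ] z 0.1395
0.046 tilt deg [0.02 0.02] z 0.1395
scene beaker [0.443 0.435 0.079]
scene tray [ 0.493 -0.476  0.005]
side sensor_box [0.553 0.43  0.03 ]
scene sensor_box [0.561 0.412 0.029]
```

View pics/w11.png

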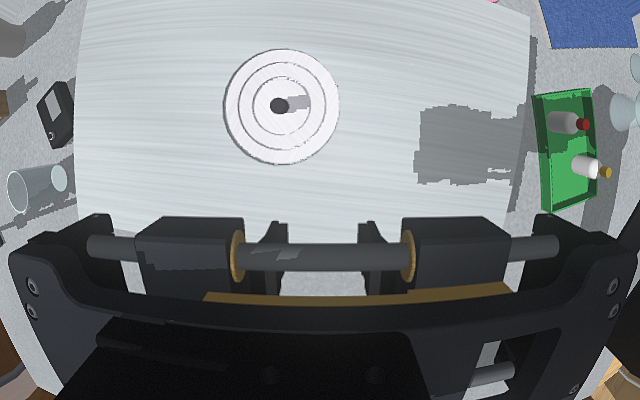

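The picture shows the whole cover nested and concentric at (280,106) on the deck. The gripper is clear of it, and the beaker, box and tray are in place. Handing in.

```bash
python3 -c "
from h import *
print(workorder.job_done())"
```

```text
the job is handed in; nothing more can be done
None
```

The bath is closed: the big ring, middle ring and knobbed lid are nested in the opening, flush with the deck. I handed the job in at about 23 s on the robot clock.

- **Big ring:** My light grip slipped off at the recess edge. The ring hung tilted by about 10° with its front in the opening, and pushing from inside did not move it. I pushed it in from outside at the rear, and it seated.
- **Middle ring:** I gripped it from inside, slid it along the deck and released it into the big ring.
- **Lid:** I carried it by its knob and set it in the middle ring.

**Last checks:**
- **Flush and level:** All three tops read 139.5 to 140.3 mm in all three cameras, the same as the deck. Tilts were 0.1° or less.
- **Other things:** Nothing fell into the tank. The beaker and tray measured within about 3 mm of where they started. The sensor box matched in the scene camera. The side camera had no usable starting position for it, and its last reading was about 2 cm from the scene camera's. The box looked in place in the final picture.
- **Disagreement:** The wrist camera read y about 1.4 mm too low, and I corrected for that.

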